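# Close a full insulated flask with its quick-thread lid

## Robot

A 6-joint arm with a two-finger parallel gripper is mounted at the origin on a cart in front of the work surface, level with it; the furniture and walls round the work are solid. World frame = base frame: x ahead of the robot, y to its left, z up, the work surface at z = 0. Lengths are in m, angles in rad, forces in N, time in s.
With the tool pointing down it reaches from about 0.325 to 0.775 m from the base axis. Payload 5.5 kg.
Tool frame: the origin (TCP) lies midway between the tips of the shut fingers; the grasp point (between the pads) lies 19 mm behind it; z points along the fingers, y is the line along which they close (so a half turn about z gives the same grasp; the last joint's range is limited). The gripper opens to 85 mm and grips with 20 to 120 N. Pads are 22 mm wide; open, the fingers measure 114 mm over their backs; the gripper's body (76 mm by 85 mm) begins 54 mm behind the grasp point. The pads swing forward as they close: fully open they stand 13 mm farther back than shut.
Start: joints at [1.236, 0.091, 1.231, -0, 1.82, -0.057], TCP at [0.165, 0.577, 0.231] pointing down, gripper open.
Joint ranges: [-2.87, 2.87], [-0.86, 2.18], [0.17, 2.46], [-1.51, 4.65], [0.06, 2.69], [-2.65, 2.65]. Speed limits (rad/s): [2.57, 2.57, 3.01, 3.14, 3.14, 3.14].

## Interface

Orientations are given as a unit quaternion [x, y, z, w].
In Python, from rig import * gives the robot as it stands.
- The arm moves only by the tool send_rows, never from a script. Its argument "rows" is a list of rows, each an object with "offset": the shift along the tool's x, y, z in fractions of the full range, 1 being 800 mm, a list of three; "twist": the turn, a rotation vector about the tool's x, y, z in shares of 360 degrees (1.0 is 360 degrees), a list of three. In form: [{"offset": [x, y, z], "twist": [wx, wy, wz]}, ...]. A call has 1 to 20 rows; each row is the pose to reach, as a shift and turn from the pose commanded when the call began, along the tool's axes at that moment; what a row does not reach only later rows make up. A row lasts 1/10 s, in which the tool goes at most 50 mm and 8.59 degrees, less where a joint would pass 70% of its speed; a pose out of reach is approached as far as the arm can. A shift or turn number past 1, either way, is cut back to 1. A call with a gripper value outside its range is refused whole. "jaw" is the finger opening in cm, from 0 to 8.54, set as the call begins (left out, the last holds). The fingers move at their own pace and stop on an object; "force" is the grip in N (left out, the last holds). Time passes only in rows, so rows that repeat a pose let the fingers close. It gives the time, the measured TCP pose, the force, the opening and the grip force at its end, in the units of the state.
- get_state(): the state, without advancing time (a new reading comes with each control period).
- read_camera(name): name is "scene" or "top" or "wrist"; returns (picture, depth): 420x560x3 uint8, blue, green, red; 420x560 float32, m along the optical axis (not along the pixel's ray), 0 where there is no reading.
- camera_info(name): a dict with "fx", "fy", "cx", "cy" (pixels), "R" (3x3) and "t" (3): a world point X has camera coordinates R X + t; the wrist camera has in their place "tool_from_camera" (4x4, takes a point from camera to tool coordinates, whose origin is the TCP and whose axes are the flange's). Camera axes: x right, y down, z forward; pixel columns grow to the right and rows downward; lengths in m; the calibration is good to about 2 mm. A picture is of the moment at which its call begins: read the wrist's pose just before it. camera_info takes no time and is no camera call.
- finish_job(): hands the job in; it is judged then, once.
Trained networks look in the newest picture that a camera, given by its name, has taken for a name from the list of things; names that differ only in an ending like _2 or _b are one class to them, and where a whole thing is asked for, a point or a joint stands for the part that bears it (a point fixed in the world has none). Each returns a list of dicts, best first, with "score" (0 to 1); they miss things now and then, are a little off and sometimes report something else, mostly with a low value. They report only what shows in the picture. A call takes as long as a camera call. They do not tell look-alikes from the thing itself.
- find_in(camera, name): "xyz" ([x, y, z] in m, in the coordinates of the camera as it stood for that picture, good to about 4 mm: the middle of the surface that is visible of it).
- cut_out(camera, name): "region" (420x560 bool, what is visible of it).
The state is a dict: "t": time; "q": joint angles; "qvel": joint speeds; "effort": joint torques, N m; "position": TCP position; "orientation": TCP orientation; "contact_force": force on the tool from outside, world axes, zero at the start; "wrist_torque": the same for the moment, N m; "finger_gap": opening from 0.0 (shut) to 1.0 (fully open); "grip_force": force on a finger pad.
Only numpy, scipy, OpenCV 4.12 (cv2) and the standard library are available. Lean on these libraries where they do the work, as an engineer would, in place of code of your own. Each camera call takes 0.05 s, during which the arm holds its last target. There are 200 camera calls.

## Task

The tea flask has been filled; close it with its grey screw lid, which lies beside it. Set the lid level on the neck and, letting it bear lightly on the thread, turn it backwards (anticlockwise seen from above): it rides up the thread until it drops off the thread's start; then screw it down clockwise until it is fully home, and let go. Never press or force it hard on the thread, do not drag, spin or tip the flask, and leave the mug, the tea carton and the spoon alone.

Things in the scene. Friction and masses are not known exactly. Their poses are not given: they have to be found in the camera images.
- flask: Squat round insulated flask of grey-painted steel with a bare neck, full, open at the top, about 2.4 kg, standing loose: it slides or turns if dragged or twisted hard. Body 128 mm in diameter up to 70 mm height, then a rounded shoulder running in to the neck's foot at 100 mm. Neck 51 mm in diameter from 100 to 130 mm height; rim chamfered 3 mm. Origin: centre of its underside, z up its axis.
- flask_rim (a point): Centre of the flask's mouth, level with the rim, 130 mm above the flask's origin. When the lid's ceiling sits on the rim the twist needed rises from below 0.15 to 0.3 N m within about 0.3 rad: that is tight enough. A bearing force of 3 to 8 N is right while turning back.
- flask_thread (a point): Point on the flask's axis, 123 mm above its origin, level with the thread's top. Four-start right-hand thread: four round ridges 4 mm thick, 59 mm across, 90 degrees apart, each starting blunt at this height and running down clockwise (seen from above) over 112 degrees at 5.1 mm per radian, 8 mm between neighbours. The angle of the starts is unrelated to the flask's yaw: feel for it.
- flask_side (a point): Point on the flask's side wall, 64 mm from its axis and 50 mm up, on the flask's own -x side. The flask begins to spin at about 0.4 to 0.6 N m of twist and to slide at about 15 N sideways.
- lid: Plain grey plastic screw lid, a plain cup lying open side down: 68 mm outer diameter, fluted sides, 26 mm tall, 60 g. Origin: centre of its open edge (underside), z up. Bore 62 mm, ceiling 22 mm above the edge. Four lugs inside, at the lid's +x, +y, -x, -y: 6.5 mm along the wall, 2.5 mm high, 53 mm across between them, centred 5.5 mm above the edge; about 1 mm play to each side on the neck.
- lid_top (a point): Centre of the lid's top, 26 mm above its origin. Lid origin above flask origin: on top of the thread 113 to 121 mm by angle; anticlockwise it climbs 5.1 mm per rad to 121, then can fall 8 mm (once a quarter turn); clockwise it then screws down 5.1 mm per rad, 1.1 to 1.5 rad in all, 1.5 mm vertical play, until its ceiling meets the rim at 108 and the torque rises steeply.
- mug: Striped ceramic mug, 82 mm across, 100 mm tall, bystander. Origin: centre of its underside.
- tea_carton: Upright tea carton, 27 x 62 x 119 mm, bystander. Origin: centre of its underside.
- spoon: Steel spoon lying flat, 194 x 39 x 17 mm, bystander. Origin: centre of its underside, long axis x.
Not all that is in view belongs to the job. What is meant by the lid is not brown or orange, and is the larger of those in its own colour.

How it is judged:
On the way, in this order (a step that is already met when the one before it is completed fails the run):
1. the lid, level on the neck and bearing on the thread, is turned back slowly up to the start of the thread (underside 117.5 to 123 mm above the flask's underside) (horizontal distance between lid and flask below 0.005 m and angle between lid's own z axis and vertical below 0.12 rad and z of lid in the frame of flask between 0.1175 and 0.123 m and contact force between lid and flask above 0.5 N and linear speed of lid below 0.01 m/s), for 0.1 s.
2. the lid has dropped into the thread (underside less than 115 mm above the flask's underside) (horizontal distance between lid and flask below 0.005 m and angle between lid's own z axis and vertical below 0.12 rad and z of lid in the frame of flask between 0.1055 and 0.115 m), for 0.2 s.
At the end, for the whole second after the job is handed in: The lid is screwed fully home: its underside 106 to 109.5 mm above the flask's underside (home is 108), within 4 mm of the flask's axis and 0.06 rad of square to it; the flask stands upright (within 0.05 rad); both are at rest and released (horizontal distance between lid and flask below 0.004 m and z of lid in the frame of flask between 0.106 and 0.1095 m and angle between the z axis of lid and the z axis of flask, either way round below 0.06 rad and angle between flask's own z axis and vertical below 0.05 rad and linear speed of each of lid, flask below 0.02 m/s); the robot touches nothing.
It fails at once if the lid, not yet home (underside more than 109.5 mm above the flask's), is pressed on the flask or its thread with more than 30 N (contact force between lid and flask above 30 N and z of lid in the frame of flask above 0.1095 m).
It fails at once if the flask is dragged or spun (a point on its side moves more than 25 mm) (distance of flask_side from where it was at the start of the episode above 0.025 m).
It fails at once if the flask is tipped by more than 0.15 rad (angle between flask's own z axis and vertical above 0.15 rad).
It fails at once if the mug, the tea carton or the spoon is moved by more than 20 mm (distance of any of mug, tea_carton, spoon from where it was at the start of the episode above 0.02 m).
It also fails if it takes over 67 s, if anything falls off the work surface, if the arm or the gripper's body presses on something with over 40 N, if the wrist force passes 120 N, or if a joint passes its speed limit or range.

## Working session

There is one attempt and no reset: what is moved stays moved. The work goes in short steps, Python scripts to look and compute and a tool call to move; the robot and the scene stay as the last step left them, time stands still between calls to the robot, and variables do not carry over. Pictures are saved under pics/ and viewed, at most 10 in all, crops included, and the job is handed in when it is done.

Besides the shell and the picture viewer there is one more tool, called after "Emit:" as name(argument=value, ...), one argument or row to a line, values as JSON. send_rows: Moves the arm, as the interface text tells. Its arguments: {"type":"object","properties":{"rows":{"type":"array","items":{"type":"object","properties":{"offset":{"type":"array","items":{"type":"number"}},"twist":{"type":"array","items":{"type":"number"}}}}},"jaw":{"type":"number"},"force":{"type":"number"}},"required":["rows"]}

```bash
mkdir -p pics; cat > h.py <<'E'
from rig import *
import numpy as np, cv2
from scipy.spatial.transform import Rotation as Ro
def towin(c,p):
    i=camera_info(c); return np.array(i["R"]).T@(np.array(p)-np.array(i["t"]))
def cloud(c,d,m):
    i=camera_info(c); v,u=np.nonzero(m&(d>0)); z=d[v,u]
    P=np.c_[(u-i["cx"])/i["fx"]*z,(v-i["cy"])/i["fy"]*z,z]
    return (P-np.array(i["t"]))@np.array(i["R"])
E
python3 - <<'E'
from h import *
ims=[]
for c in("scene","top"):
    p,d=read_camera(c); ims.append(p); cv2.imwrite(f"pics/{c}.png",p); np.save(f"pics/{c}_d.npy",d)
    for n in("lid","flask","mug","tea_carton","spoon"):
        for r in find_in(c,n): print(c,n,round(r["score"],2),towin(c,r["xyz"]).round(3))
    for n in("lid","flask"):
        for k,r in enumerate(cut_out(c,n)):
            P=cloud(c,d,r["region"]); print(c,n,round(r["score"],2),len(P),np.argwhere(r["region"]).mean(0)[::-1].round(), np.percentile(P,[2,50,98],axis=0).round(3).tolist())
s=get_state(); print(s)
E
```

```text
scene lid 0.83 [ 0.529 -0.246  0.02 ]
scene lid 0.74 [ 0.567 -0.048  0.019]
scene lid 0.65 [ 0.57  -0.143  0.029]
scene flask 0.74 [0.553 0.158 0.087]
scene mug 0.72 [0.679 0.011 0.066]
scene mug 0.24 [ 0.731 -0.169  0.074]
scene tea_carton 0.8 [ 0.729 -0.171  0.075]
scene spoon 0.82 [ 0.459 -0.005  0.005]
scene lid 0.84 419 [288. 231.] [[0.544, -0.077, 0.0], [0.566, -0.049, 0.017], [0.592, -0.031, 0.022]]
scene lid 0.81 429 [350. 209.] [[0.445, -0.195, 0.003], [0.469, -0.166, 0.019], [0.493, -0.148, 0.023]]
scene lid 0.74 681 [304. 200.] [[0.541, -0.182, 0.003], [0.57, -0.144, 0.024], [0.602, -0.121, 0.029]]
scene flask 0.62 4650 [246. 284.] [[0.507, 0.087, 0.006], [0.552, 0.158, 0.088], [0.619, 0.193, 0.129]]
top lid 0.79 [ 0.565 -0.055  0.019]
top lid 0.72 [ 0.532 -0.256  0.025]
top lid 0.69 [ 0.467 -0.169  0.019]
top lid 0.58 [ 0.577 -0.158  0.024]
top flask 0.74 [0.568 0.125 0.093]
top flask 0.46 [ 0.575 -0.156  0.023]
top mug 0.73 [0.686 0.008 0.027]
top mug 0.38 [0.566 0.125 0.095]
top tea_carton 0.62 [ 0.732 -0.191  0.11 ]
top spoon 0.94 [ 0.46  -0.005  0.005]
top lid 0.94 74
[... 587 characters left out ...]
.13]]
{'t': 0.8, 'q': array([ 1.23631467e+00,  9.10859785e-02,  1.23068715e+00,  2.44492858e-05,
        1.81979710e+00, -5.67203772e-02]), 'qvel': array([-0.00146666, -0.00106181,  0.00066407, -0.00061374,  0.00053408,
       -0.000421  ]), 'effort': array([ 2.32636514e-03, -4.58397818e+01, -4.18076134e+01,  1.71774868e-04,
       -9.25979293e-06, -3.42541526e-06]), 'position': array([0.16453364, 0.57701836, 0.23129088]), 'orientation': array([ 1.38431637e-01,  9.90371992e-01,  1.32980721e-05, -9.44309909e-06]), 'contact_force': array([-0.1039856 , -0.88626528, -0.66986298]), 'wrist_torque': array([ 0.00719219,  0.0590388 , -0.02078024]), 'grip_force': 0.0, 'finger_gap': 0.9991116855276087}
```

View pics/top.png

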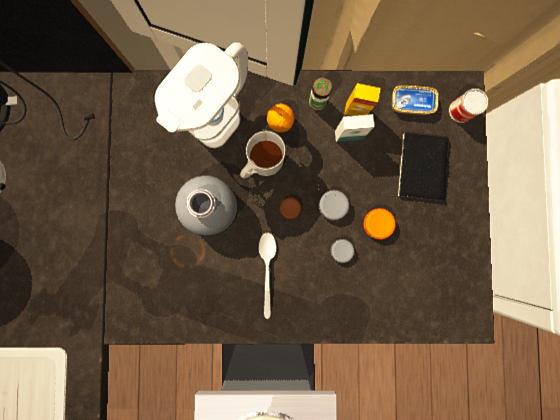

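View pics/scene.png

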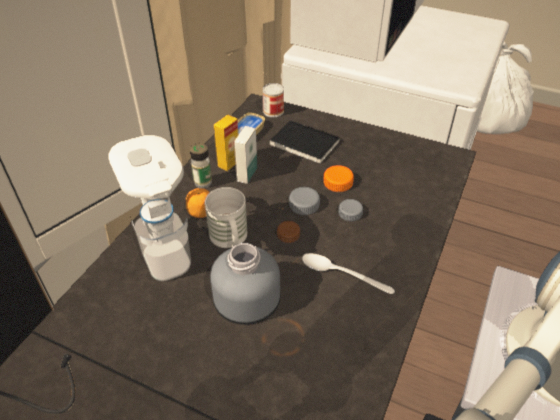

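The top view shows the large grey lid at about (333,205), the smaller grey decoy at (342,251) and the flask's neck at (201,202). The scene view agrees, with the lid at (304,200) and the flask at (246,284). I'll refine the lid and flask centres next.

```bash
cat >> h.py <<'E'
def circ(P):
    "algebraic circle fit xy -> cx,cy,r"
    s=np.linalg.lstsq(np.c_[2*P,np.ones(len(P))],(P**2).sum(1),rcond=None)[0]
    return np.r_[s[:2],np.sqrt(s[2]+s[0]**2+s[1]**2)]
def plan(target,yaw=None):
    "offset (cm) and twist z to bring TCP to world target, tool down with y-axis at yaw"
    s=get_state(); R=Ro.from_quat(s["orientation"]); M=R.as_matrix()
    off=M.T@(np.array(target)-s["position"])*100
    out=[off.round(2)]
    if yaw is not None:
        y=np.array([np.cos(yaw),np.sin(yaw),0]); z=np.array([0,0,-1.]); T=np.c_[np.cross(y,z),y,z]
        out.append((R.inv()*Ro.from_matrix(T)).as_rotvec().round(3))
    return out
E
python3 - <<'E'
from h import *
for c in("top","scene"):
    d=np.load(f"pics/{c}_d.npy"); P=cloud(c,d,d>0)
    def near(x,y,r,lo,hi): return P[(np.hypot(P[:,0]-x,P[:,1]-y)<r)&(P[:,2]>lo)&(P[:,2]<hi)]
    L=near(.575,-.153,.045,.018,.035); E,_,=cv2.minEnclosingCircle(L[:,:2].astype(np.float32)); print(c,"lid",len(L),np.median(L,0).round(4),circ(L[:,:2][cv2.convexHull(L[:,:2].astype(np.float32),returnPoints=False).ravel()]).round(4))
    N=near(.567,.125,.045,.118,.14); print(c,"neck",len(N),np.median(N[:,2]).round(4),circ(N[:,:2]).round(4))
    if len(N): H=N[:,:2][cv2.convexHull(N[:,:2].astype(np.float32),returnPoints=False).ravel()]; print(circ(H).round(4))
    B=near(.567,.125,.075,.04,.072); print("body",len(B),circ(B[:,:2]).round(4))
    K=P[(P[:,2]>.15)&(P[:,0]<.9)&(P[:,0]>.3)&(abs(P[:,1])<.4)]; print("tall",len(K),K.min(0).round(3),K.max(0).round(3))
print(plan([.575,-.153,.2],-.66))
E
```

```text
top lid 709 [ 0.5747 -0.1543  0.0252] [ 0.5753 -0.1546  0.0339]
top neck 330 0.1258 [0.5711 0.1298 0.025 ]
[0.5713 0.1302 0.0289]
body 96 [0.5713 0.1303 0.0634]
tall 13540 [ 0.684 -0.179  0.15 ] [0.9   0.4   0.392]
scene lid 531 [ 0.572  -0.1502  0.0253] [ 0.5737 -0.1532  0.034 ]
scene neck 436 0.1252 [0.5691 0.1317 0.0241]
[0.5692 0.132  0.0287]
body 711 [0.5707 0.1297 0.0636]
tall 19561 [ 0.682 -0.184  0.15 ] [0.9   0.377 0.509]
[array([-59.49, -58.95,   3.13]), array([-0.   , -0.   ,  1.953])]
```

Units first: shifts go in shares of 800 mm and turns go in shares of 360 degrees. So -59.5 cm is -0.7438, -59 cm is -0.7375, 1.953 rad is 0.3108.

Emit:
send_rows(
  rows=[
    {"offset": [-0.7438,-0.7375,0.0388],"twist": [0,0,0.3108]},
    {"offset": [-0.7438,-0.7375,0.0388],"twist": [0,0,0.3108]},
    {"offset": [-0.7438,-0.7375,0.0388],"twist": [0,0,0.3108]},
    {"offset": [-0.7438,-0.7375,0.0388],"twist": [0,0,0.3108]},
    {"offset": [-0.7438,-0.7375,0.0388],"twist": [0,0,0.3108]},
    {"offset": [-0.7438,-0.7375,0.0388],"twist": [0,0,0.3108]},
    {"offset": [-0.7438,-0.7375,0.0388],"twist": [0,0,0.3108]},
    {"offset": [-0.7438,-0.7375,0.0388],"twist": [0,0,0.3108]},
    {"offset": [-0.7438,-0.7375,0.0388],"twist": [0,0,0.3108]},
    {"offset": [-0.7438,-0.7375,0.0388],"twist": [0,0,0.3108]},
    {"offset": [-0.7438,-0.7375,0.0388],"twist": [0,0,0.3108]},
    {"offset": [-0.7438,-0.7375,0.0388],"twist": [0,0,0.3108]},
    {"offset": [-0.7438,-0.7375,0.0388],"twist": [0,0,0.3108]},
    {"offset": [-0.7438,-0.7375,0.0388],"twist": [0,0,0.3108]},
    {"offset": [-0.7438,-0.7375,0.0388],"twist": [0,0,0.3108]},
    {"offset": [-0.7438,-0.7375,0.0388],"twist": [0,0,0.3108]},
    {"offset": [-0.7438,-0.7375,0.0388],"twist": [0,0,0.3108]},
    {"offset": [-0.7438,-0.7375,0.0388],"twist": [0,0,0.3108]},
    {"offset": [-0.7438,-0.7375,0.0388],"twist": [0,0,0.3108]},
    {"offset": [-0.7438,-0.7375,0.0388],"twist": [0,0,0.3108]},
  ],
)

```text
t: 2.8
position: [0.5748, -0.1527, 0.2006]
orientation: [0.898, 0.44, 0.0, -0.0]
contact_force: [-0.8, 0.5, -0.2]
finger_gap: 1.0
grip_force: 0.0
```

```bash
cat >> h.py <<'E'
def wristcloud():
    s=get_state(); p,d=read_camera("wrist"); i=camera_info("wrist"); v,u=np.nonzero(d>0); z=d[v,u]
    P=np.c_[(u-i["cx"])/i["fx"]*z,(v-i["cy"])/i["fy"]*z,z,np.ones(len(z))]@np.array(i["tool_from_camera"]).T
    return p,d,P[:,:3],P[:,:3]@Ro.from_quat(s["orientation"]).as_matrix().T+s["position"]
def hull(N): return circ(N[:,:2][cv2.convexHull(N[:,:2].astype(np.float32),returnPoints=False).ravel()])
def near(P,x,y,r,lo,hi): return P[(np.hypot(P[:,0]-x,P[:,1]-y)<r)&(P[:,2]>lo)&(P[:,2]<hi)]
E
python3 - <<'E'
from h import *
s=get_state(); print({k:np.round(s[k],4) for k in("t","q","position","orientation","contact_force","wrist_torque")})
p,d,T,P=wristcloud(); cv2.imwrite("pics/w1.png",p)
L=near(P,.575,-.154,.045,.018,.035); print(len(L),np.median(L,0).round(4),len(L) and hull(L).round(4))
print(plan([.575,-.154,.0],-.66))
E
```

```text
{'t': np.float64(2.8), 'q': array([-3.1710e-01,  7.2400e-02,  1.3045e+00,  4.0000e-04,  1.7644e+00,
        3.4230e-01]), 'position': array([ 0.5748, -0.1527,  0.2006]), 'orientation': array([ 8.979e-01,  4.401e-01,  2.000e-04, -1.000e-04]), 'contact_force': array([-0.7605,  0.5157, -0.2126]), 'wrist_torque': array([0.069 , 0.0101, 0.0393])}
2887 [ 0.576  -0.1531  0.0256] [ 0.5747 -0.1547  0.0342]
[array([-0.12,  0.1 , 20.09]), array([ 0.001, -0.001,  0.001])]
```

View pics/w1.png

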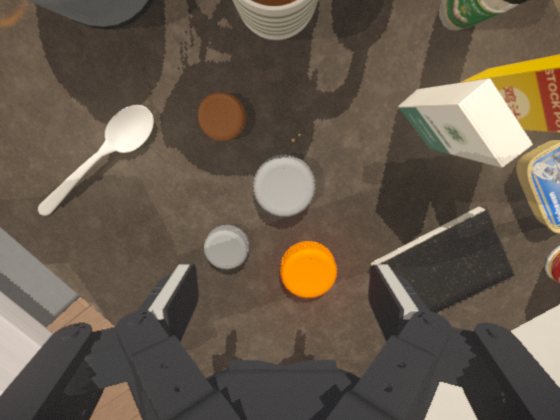

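The wrist view confirms the lid at pixel (284,186), with nothing in the way of the fingers. I'll descend and grip.

Scaled: 20.4 cm is 0.255, -0.18 cm is -0.0023.

Emit:
send_rows(
  rows=[
    {"offset": [-0.0023,0.0015,0.05],"twist": [0,0,0]},
    {"offset": [-0.0023,0.0015,0.1],"twist": [0,0,0]},
    {"offset": [-0.0023,0.0015,0.15],"twist": [0,0,0]},
    {"offset": [-0.0023,0.0015,0.1875],"twist": [0,0,0]},
    {"offset": [-0.0023,0.0015,0.2188],"twist": [0,0,0]},
    {"offset": [-0.0023,0.0015,0.2375],"twist": [0,0,0]},
    {"offset": [-0.0023,0.0015,0.25],"twist": [0,0,0]},
    {"offset": [-0.0023,0.0015,0.255],"twist": [0,0,0]},
    {"offset": [-0.0023,0.0015,0.255],"twist": [0,0,0]},
    {"offset": [-0.0023,0.0015,0.255],"twist": [0,0,0]},
  ],
)

```text
t: 3.85
position: [0.5757, -0.1559, -0.0022]
orientation: [0.898, 0.44, 0.001, 0.001]
contact_force: [0.9, 1.3, 0.7]
finger_gap: 0.996
grip_force: 0.0
```

Emit:
send_rows(
  rows=[
    {"offset": [0,0,0],"twist": [0,0,0]},
    {"offset": [0,0,0],"twist": [0,0,0]},
    {"offset": [0,0,0],"twist": [0,0,0]},
    {"offset": [0,0,0],"twist": [0,0,0]},
    {"offset": [0,0,0],"twist": [0,0,0]},
    {"offset": [0,0,0],"twist": [0,0,0]},
    {"offset": [0,0,0],"twist": [0,0,0]},
  ],
  jaw=6,
  force=40,
)

```text
t: 4.55
position: [0.5758, -0.1561, -0.002]
orientation: [0.898, 0.44, 0.001, 0.001]
contact_force: [0.5, 0.4, 5.9]
finger_gap: 0.784
grip_force: 45.3
```

```bash
python3 - <<'E'
from h import *
s=get_state(); print({k:np.round(s[k],4) for k in("t","position","orientation","contact_force","wrist_torque","finger_gap","grip_force")})
p,d=read_camera("scene"); P=cloud("scene",d,d>0); cv2.imwrite("pics/s2.png",cv2.resize(p[130:280,210:410],(800,600),interpolation=cv2.INTER_CUBIC))
E
```

```text
{'t': np.float64(4.55), 'position': array([ 0.5758, -0.1561, -0.002 ]), 'orientation': array([0.8981, 0.4398, 0.001 , 0.001 ]), 'contact_force': array([0.5417, 0.4254, 5.8788]), 'wrist_torque': array([0.1124, 0.2048, 0.0255]), 'finger_gap': np.float64(0.7842), 'grip_force': np.float64(45.326)}
```

View pics/s2.png

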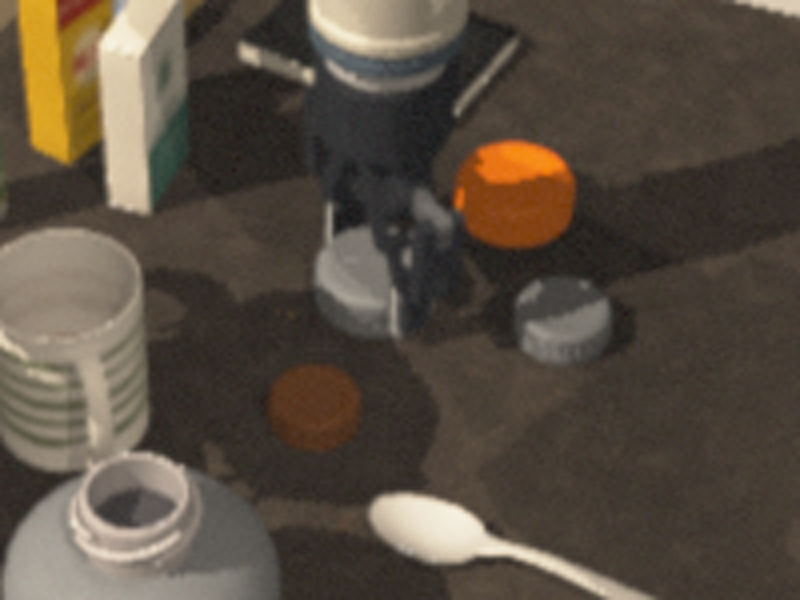

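Gripped: the opening is about 67 mm, and the crop shows the lid held between the fingers. I'll lift it and carry it over the flask.

Scaled: 22.3 cm is 0.2788, -22 cm is -0.275.

Emit:
send_rows(
  rows=[
    {"offset": [0,0,-0.025],"twist": [0,0,0]},
    {"offset": [0,0,-0.0625],"twist": [0,0,0]},
    {"offset": [0,0,-0.1125],"twist": [0,0,0]},
    {"offset": [0,0,-0.1625],"twist": [0,0,0]},
    {"offset": [0,0,-0.2125],"twist": [0,0,0]},
    {"offset": [0,0,-0.25],"twist": [0,0,0]},
    {"offset": [0.0275,-0.0225,-0.275],"twist": [0,0,0]},
    {"offset": [0.065,-0.0525,-0.275],"twist": [0,0,0]},
    {"offset": [0.1025,-0.0825,-0.275],"twist": [0,0,0]},
    {"offset": [0.14,-0.1125,-0.275],"twist": [0,0,0]},
    {"offset": [0.1775,-0.1425,-0.275],"twist": [0,0,0]},
    {"offset": [0.215,-0.1725,-0.275],"twist": [0,0,0]},
    {"offset": [0.2525,-0.2025,-0.275],"twist": [0,0,0]},
    {"offset": [0.2788,-0.2238,-0.275],"twist": [0,0,0]},
    {"offset": [0.2788,-0.2238,-0.275],"twist": [0,0,0]},
    {"offset": [0.2788,-0.2238,-0.275],"twist": [0,0,0]},
    {"offset": [0.2788,-0.2238,-0.275],"twist": [0,0,0]},
    {"offset": [0.2788,-0.2238,-0.275],"twist": [0,0,0]},
  ],
)

```text
t: 6.4
position: [0.5702, 0.129, 0.2162]
orientation: [0.898, 0.439, -0.0, 0.0]
contact_force: [-0.5, 1.0, -1.2]
finger_gap: 0.784
grip_force: 45.1
```

```bash
python3 - <<'E'
from h import *
s=get_state(); print({k:np.round(s[k],4) for k in("t","q","position","orientation","contact_force","wrist_torque","finger_gap","grip_force")})
p,d,T,P=wristcloud(); cv2.imwrite("pics/w3.png",p)
N=near(P,.571,.13,.04,.118,.135); print("neck",len(N),len(N)>9 and (circ(N[:,:2]).round(4),hull(N).round(4)))
B=near(P,.571,.13,.075,.04,.072); print("body",len(B),len(B)>9 and circ(B[:,:2]).round(4))
L=T[(np.hypot(T[:,0],T[:,1])<.05)&(T[:,2]>-.04)&(T[:,2]<.01)]; print("lid in tool",len(L),np.percentile(L,[2,50,98],axis=0).round(4))
L=L[abs(L[:,2]-np.median(L[:,2]))<.004]; print(hull(L).round(4)); A=np.c_[L[:,:2],np.ones(len(L))]; print("plane",np.linalg.lstsq(A,L[:,2],rcond=None)[0].round(4))
print(plan([.571,.130,.15],-.66))
E
```

```text
{'t': np.float64(6.4), 'q': array([ 1.6450e-01,  4.7100e-02,  1.3033e+00, -3.0000e-04,  1.7913e+00,
        8.2610e-01]), 'position': array([0.5702, 0.129 , 0.2162]), 'orientation': array([ 8.984e-01,  4.391e-01, -1.000e-04,  1.000e-04]), 'contact_force': array([-0.4815,  1.0342, -1.1897]), 'wrist_torque': array([ 0.0329, -0.0388,  0.0254]), 'finger_gap': np.float64(0.784), 'grip_force': np.float64(45.1365)}
neck 1163 (array([0.5713, 0.1312, 0.0247]), array([0.5709, 0.1305, 0.0291]))
body 161 [0.5709 0.1305 0.0634]
lid in tool 19225 [[-0.0261 -0.039  -0.0372]
 [ 0.0073  0.0002 -0.0275]
 [ 0.0336  0.0397 -0.0098]]
[0.003  0.0015 0.0382]
plane [ 0.0103  0.001  -0.0276]
[array([0.12, 0.  , 6.63]), array([ 0.   ,  0.   , -0.002])]
```

View pics/w3.png

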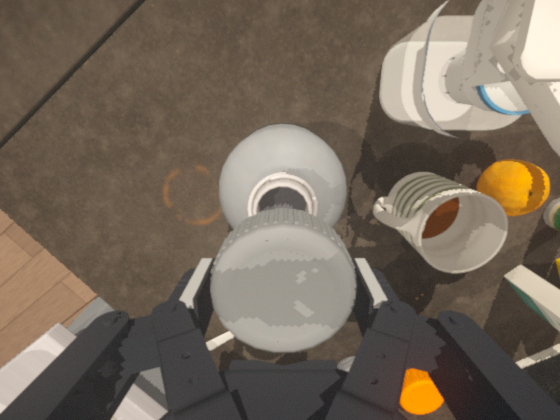

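The lid is held level (about 0.01 rad off), its top at pixel (284,280), with the flask mouth behind it at (285,200). I'll get the lid's centre in the tool frame next.

```bash
python3 - <<'E'
from h import *
p,d,T,P=wristcloud()
L=T[(np.hypot(T[:,0],T[:,1])<.05)&(abs(T[:,1])<.028)&(abs(T[:,2]+.0276-.0103*T[:,0])<.0015)]
print(len(L),L.min(0).round(4),L.max(0).round(4))
E_=[]
for y in np.arange(-.026,.0261,.004):
    k=L[abs(L[:,1]-y)<.002]; E_+= [[k[:,0].min(),y],[k[:,0].max(),y]]
print(circ(np.array(E_)).round(4))
from scipy.optimize import least_squares
E_=np.array(E_); print(least_squares(lambda c:np.hypot(E_[:,0]-c[0],E_[:,1])-c[1],[0,.034],loss="soft_l1",f_scale=.001).x.round(4))
M=Ro.from_quat(get_state()["orientation"]).as_matrix(); print(M.round(3))
E
```

```text
12851 [-0.0321 -0.028  -0.0293] [ 0.0341  0.028  -0.0258]
[0.001  0.0002 0.0335]
[0.001  0.0335]
[[ 0.614  0.789  0.   ]
 [ 0.789 -0.614 -0.   ]
 [-0.     0.    -1.   ]]
```

Scaled: 8.5 cm is 0.1063, 0.07 cm is 0.0009.

Emit:
send_rows(
  rows=[
    {"offset": [0.0009,-0.0004,0.0375],"twist": [0,0,0]},
    {"offset": [0.0009,-0.0004,0.075],"twist": [0,0,0]},
    {"offset": [0.0009,-0.0004,0.0938],"twist": [0,0,0]},
    {"offset": [0.0009,-0.0004,0.1025],"twist": [0,0,0]},
    {"offset": [0.0009,-0.0004,0.1063],"twist": [0,0,0]},
    {"offset": [0.0009,-0.0004,0.1063],"twist": [0,0,0]},
    {"offset": [0.0009,-0.0004,0.1063],"twist": [0,0,0]},
  ],
)

```text
t: 7.2
position: [0.571, 0.131, 0.133]
orientation: [0.898, 0.44, 0.001, 0.0]
contact_force: [-0.1, -0.3, -1.0]
finger_gap: 0.789
grip_force: 45.1
```

Emit:
send_rows(
  rows=[
    {"offset": [0,0,0.0013],"twist": [0,0,0]},
    {"offset": [0,0,0.0025],"twist": [0,0,0]},
    {"offset": [0,0,0.0038],"twist": [0,0,0]},
    {"offset": [0,0,0.005],"twist": [0,0,0]},
    {"offset": [0,0,0.0063],"twist": [0,0,0]},
    {"offset": [0,0,0.0063],"twist": [0,0,0]},
  ],
)

```text
t: 7.8
position: [0.5702, 0.1309, 0.126]
orientation: [0.898, 0.44, -0.0, -0.0]
contact_force: [0.2, 0.3, -1.3]
finger_gap: 0.782
grip_force: 45.1
```

Scaled: 0.2 cm is 0.0025, 0.1 cm is 0.0013.

Emit:
send_rows(
  rows=[
    {"offset": [0,0,0.0013],"twist": [0,0,0]},
    {"offset": [0,0,0.0025],"twist": [0,0,0]},
    {"offset": [0,0,0.0025],"twist": [0,0,0]},
  ],
)

```text
t: 8.1
position: [0.5702, 0.1309, 0.124]
orientation: [0.898, 0.44, -0.0, -0.0]
contact_force: [1.0, -0.2, -0.5]
finger_gap: 0.781
grip_force: 45.1
```

```bash
cat >> h.py <<'E'
def st(n=8):
    "averaged readings over several states"
    S=[get_state() for _ in range(n)]
    for k in("position","contact_force","wrist_torque"): print(k,np.mean([s[k] for s in S],0).round(4),np.std([s[k] for s in S],0).round(4))
    print("t",round(S[-1]["t"],2),"q6",S[-1]["q"][5].round(3),"gap",S[-1]["finger_gap"].round(3))
E
python3 -c "
from h import *
st()"
```

```text
position [0.5702 0.1309 0.124 ] [0. 0. 0.]
contact_force [ 0.996  -0.1749 -0.5424] [0. 0. 0.]
wrist_torque [0.0309 0.0448 0.0332] [0. 0. 0.]Traceback (most recent call last):
  File "<string>", line 3, in <module>
    st()
    ~~^^
  File "h.py", line 33, in st
    print("t",round(S[-1]["t"],2),"q6",S[-1]["q"][5].round(3),"gap",S[-1]["finger_gap"].round(3))
                                                                    ^^^^^^^^^^^^^^^^^^^^^^^^^
AttributeError: 'float' object has no attribute 'round'
```

Scaled: 0.2 cm is 0.0025, 0.1 cm is 0.0013.

Emit:
send_rows(
  rows=[
    {"offset": [0,0,0.0013],"twist": [0,0,0]},
    {"offset": [0,0,0.0025],"twist": [0,0,0]},
    {"offset": [0,0,0.0025],"twist": [0,0,0]},
  ],
)

```text
t: 8.4
position: [0.5702, 0.1309, 0.1221]
orientation: [0.898, 0.44, -0.0, -0.0]
contact_force: [0.6, -0.0, -0.8]
finger_gap: 0.784
grip_force: 45.1
```

Emit:
send_rows(
  rows=[
    {"offset": [0,0,0.0013],"twist": [0,0,0]},
    {"offset": [0,0,0.0013],"twist": [0,0,0]},
  ],
)

```text
t: 8.6
position: [0.5702, 0.1309, 0.1211]
orientation: [0.898, 0.44, -0.0, -0.0]
contact_force: [0.2, -0.7, -1.3]
finger_gap: 0.784
grip_force: 45.1
```

Scaled: 0.1 cm is 0.0013.

Emit:
send_rows(
  rows=[
    {"offset": [0,0,0.0013],"twist": [0,0,0]},
    {"offset": [0,0,0.0013],"twist": [0,0,0]},
  ],
)

```text
t: 8.8
position: [0.5702, 0.1309, 0.1201]
orientation: [0.898, 0.44, -0.0, -0.0]
contact_force: [-0.1, -0.9, 0.1]
finger_gap: 0.786
grip_force: 45.1
```

Scaled: 0.1 cm is 0.0013.

Emit:
send_rows(
  rows=[
    {"offset": [0,0,0.0013],"twist": [0,0,0]},
    {"offset": [0,0,0.0013],"twist": [0,0,0]},
  ],
)

```text
t: 9.0
position: [0.5702, 0.1309, 0.1191]
orientation: [0.898, 0.44, -0.0, -0.0]
contact_force: [-0.8, 0.4, -0.8]
finger_gap: 0.785
grip_force: 45.1
```

Emit:
send_rows(
  rows=[
    {"offset": [0,0,0.0006],"twist": [0,0,0]},
    {"offset": [0,0,0.0006],"twist": [0,0,0]},
  ],
)

```text
t: 9.2
position: [0.5703, 0.131, 0.1187]
orientation: [0.898, 0.44, -0.0, -0.0]
contact_force: [-0.4, -0.3, -0.5]
finger_gap: 0.781
grip_force: 45.1
```

Emit:
send_rows(
  rows=[
    {"offset": [0,0,0.0006],"twist": [0,0,0]},
    {"offset": [0,0,0.0006],"twist": [0,0,0]},
  ],
)

```text
t: 9.4
position: [0.5703, 0.131, 0.1182]
orientation: [0.898, 0.44, -0.0, -0.0]
contact_force: [0.6, -1.0, -1.1]
finger_gap: 0.784
grip_force: 45.1
```

Scaled: 0.05 cm is 0.0006.

Emit:
send_rows(
  rows=[
    {"offset": [0,0,0.0006],"twist": [0,0,0]},
    {"offset": [0,0,0.0006],"twist": [0,0,0]},
  ],
)

```text
t: 9.6
position: [0.5703, 0.131, 0.1177]
orientation: [0.898, 0.44, -0.0, 0.0]
contact_force: [0.1, 0.0, 0.1]
finger_gap: 0.787
grip_force: 45.1
```

Scaled: 0.05 cm is 0.0006.

Emit:
send_rows(
  rows=[
    {"offset": [0,0,0.0006],"twist": [0,0,0]},
    {"offset": [0,0,0.0006],"twist": [0,0,0]},
  ],
)

```text
t: 9.8
position: [0.5703, 0.131, 0.1172]
orientation: [0.898, 0.44, -0.0, -0.0]
contact_force: [-0.3, -0.4, -0.2]
finger_gap: 0.783
grip_force: 45.1
```

Scaled: 0.05 cm is 0.0006.

Emit:
send_rows(
  rows=[
    {"offset": [0,0,0.0006],"twist": [0,0,0]},
    {"offset": [0,0,0.0006],"twist": [0,0,0]},
  ],
)

```text
t: 10.0
position: [0.5703, 0.131, 0.1167]
orientation: [0.898, 0.44, -0.0, -0.0]
contact_force: [0.6, -0.1, -0.7]
finger_gap: 0.786
grip_force: 45.1
```

Scaled: 0.05 cm is 0.0006.

Emit:
send_rows(
  rows=[
    {"offset": [0,0,0.0006],"twist": [0,0,0]},
    {"offset": [0,0,0.0006],"twist": [0,0,0]},
  ],
)

```text
t: 10.2
position: [0.5703, 0.1309, 0.1162]
orientation: [0.898, 0.44, -0.0, -0.0]
contact_force: [0.4, 0.7, -0.6]
finger_gap: 0.784
grip_force: 45.1
```

Scaled: 0.05 cm is 0.0006.

Emit:
send_rows(
  rows=[
    {"offset": [0,0,0.0006],"twist": [0,0,0]},
    {"offset": [0,0,0.0006],"twist": [0,0,0]},
  ],
)

```text
t: 10.4
position: [0.5702, 0.1309, 0.1157]
orientation: [0.898, 0.44, -0.0, -0.0]
contact_force: [-0.8, 0.2, -1.0]
finger_gap: 0.782
grip_force: 45.1
```

Scaled: 0.05 cm is 0.0006.

Emit:
send_rows(
  rows=[
    {"offset": [0,0,0.0006],"twist": [0,0,0]},
    {"offset": [0,0,0.0006],"twist": [0,0,0]},
  ],
)

```text
t: 10.6
position: [0.5702, 0.131, 0.1152]
orientation: [0.898, 0.44, -0.0, -0.0]
contact_force: [0.2, -0.7, -0.8]
finger_gap: 0.783
grip_force: 45.1
```

Scaled: 0.05 cm is 0.0006.

Emit:
send_rows(
  rows=[
    {"offset": [0,0,0.0006],"twist": [0,0,0]},
    {"offset": [0,0,0.0006],"twist": [0,0,0]},
  ],
)

```text
t: 10.8
position: [0.5703, 0.1309, 0.1147]
orientation: [0.898, 0.44, -0.0, 0.0]
contact_force: [-0.5, 0.1, -0.9]
finger_gap: 0.785
grip_force: 45.1
```

Scaled: 0.05 cm is 0.0006.

Emit:
send_rows(
  rows=[
    {"offset": [0,0,0.0006],"twist": [0,0,0]},
    {"offset": [0,0,0.0006],"twist": [0,0,0]},
  ],
)

```text
t: 11.0
position: [0.5703, 0.131, 0.1142]
orientation: [0.898, 0.44, -0.0, -0.0]
contact_force: [-0.4, -0.1, -1.0]
finger_gap: 0.781
grip_force: 45.1
```

Scaled: 0.05 cm is 0.0006.

Emit:
send_rows(
  rows=[
    {"offset": [0,0,0.0006],"twist": [0,0,0]},
    {"offset": [0,0,0.0006],"twist": [0,0,0]},
  ],
)

```text
t: 11.2
position: [0.5703, 0.131, 0.1137]
orientation: [0.898, 0.44, -0.0, -0.0]
contact_force: [-0.5, -1.0, -1.0]
finger_gap: 0.788
grip_force: 45.1
```

Scaled: 0.05 cm is 0.0006.

Emit:
send_rows(
  rows=[
    {"offset": [0,0,0.0006],"twist": [0,0,0]},
    {"offset": [0,0,0.0006],"twist": [0,0,0]},
  ],
)

```text
t: 11.4
position: [0.5703, 0.131, 0.1132]
orientation: [0.898, 0.44, -0.0, 0.0]
contact_force: [-0.6, 0.5, -0.7]
finger_gap: 0.783
grip_force: 45.1
```

Emit:
send_rows(
  rows=[
    {"offset": [0,0,0.0006],"twist": [0,0,0]},
    {"offset": [0,0,0.0006],"twist": [0,0,0]},
  ],
)

```text
t: 11.6
position: [0.5703, 0.131, 0.1128]
orientation: [0.898, 0.44, 0.0, 0.0]
contact_force: [0.7, 1.1, -0.4]
finger_gap: 0.783
grip_force: 45.2
```

Scaled: 0.05 cm is 0.0006.

Emit:
send_rows(
  rows=[
    {"offset": [0,0,0.0006],"twist": [0,0,0]},
    {"offset": [0,0,0.0006],"twist": [0,0,0]},
  ],
)

```text
t: 11.8
position: [0.5704, 0.1309, 0.1127]
orientation: [0.898, 0.44, 0.0, 0.0]
contact_force: [-0.9, -0.1, 1.1]
finger_gap: 0.783
grip_force: 45.4
```

Scaled: 0.05 cm is 0.0006.

Emit:
send_rows(
  rows=[
    {"offset": [0,0,0.0006],"twist": [0,0,0]},
    {"offset": [0,0,0.0006],"twist": [0,0,0]},
  ],
)

```text
t: 12.0
position: [0.5704, 0.131, 0.1125]
orientation: [0.898, 0.44, 0.0, 0.0]
contact_force: [-2.3, -0.8, 3.4]
finger_gap: 0.785
grip_force: 45.7
```

Contact at TCP z of about 0.1127, so the lid underside is near 0.1145, and the bearing force is about 4 N. I'll turn it back, letting the tool rise with the thread.

Scaled: -0.08 cm is -0.001, -0.04 cm is -0.0005, -0.04 rad is -0.0064.

Emit:
send_rows(
  rows=[
    {"offset": [0,0,0],"twist": [0,0,-0.0064]},
    {"offset": [0,0,-0.0003],"twist": [0,0,-0.0127]},
    {"offset": [0,0,-0.0005],"twist": [0,0,-0.0191]},
    {"offset": [0,0,-0.0008],"twist": [0,0,-0.0255]},
    {"offset": [0,0,-0.001],"twist": [0,0,-0.0318]},
    {"offset": [0,0,-0.001],"twist": [0,0,-0.0318]},
  ],
)

```text
t: 12.6
position: [0.5709, 0.1307, 0.1135]
orientation: [0.85, 0.527, 0.001, 0.001]
contact_force: [0.3, -1.1, 4.8]
finger_gap: 0.784
grip_force: 45.7
```

```bash
sed -i 's/S\[-1\]\["finger_gap"\].round(3)/S[-1]["finger_gap"]/; s/def st(n=8)/def st(n=1)/' h.py; python3 -c "
from h import *
st()"
```

```text
position [0.5709 0.1307 0.1135] [0. 0. 0.]
contact_force [ 0.3447 -1.0699  4.7728] [0. 0. 0.]
wrist_torque [-0.2666 -0.0212  0.0566] [0. 0. 0.]
t 12.6 q6 0.627 gap 0.7837921522660911
```

Scaled: -0.14 cm is -0.0018, -0.12 cm is -0.0015, -0.28 rad is -0.0446.

Emit:
send_rows(
  rows=[
    {"offset": [0,0,-0.0003],"twist": [0,0,-0.0064]},
    {"offset": [0,0,-0.0005],"twist": [0,0,-0.0127]},
    {"offset": [0,0,-0.0008],"twist": [0,0,-0.0191]},
    {"offset": [0,0,-0.001],"twist": [0,0,-0.0255]},
    {"offset": [0,0,-0.0013],"twist": [0,0,-0.0318]},
    {"offset": [0,0,-0.0015],"twist": [0,0,-0.0382]},
    {"offset": [0,0,-0.0018],"twist": [0,0,-0.0446]},
  ],
)

```text
t: 13.3
position: [0.5709, 0.1307, 0.1149]
orientation: [0.768, 0.641, 0.001, 0.001]
contact_force: [0.4, -1.5, 6.0]
finger_gap: 0.783
grip_force: 45.8
```

Scaled: -0.14 cm is -0.0018, -0.12 cm is -0.0015, -0.28 rad is -0.0446.

Emit:
send_rows(
  rows=[
    {"offset": [0,0,-0.0003],"twist": [0,0,-0.0064]},
    {"offset": [0,0,-0.0005],"twist": [0,0,-0.0127]},
    {"offset": [0,0,-0.0008],"twist": [0,0,-0.0191]},
    {"offset": [0,0,-0.001],"twist": [0,0,-0.0255]},
    {"offset": [0,0,-0.0013],"twist": [0,0,-0.0318]},
    {"offset": [0,0,-0.0015],"twist": [0,0,-0.0382]},
    {"offset": [0,0,-0.0018],"twist": [0,0,-0.0446]},
  ],
)

```text
t: 14.0
position: [0.571, 0.1307, 0.1163]
orientation: [0.671, 0.742, 0.001, 0.001]
contact_force: [0.5, -0.7, 4.4]
finger_gap: 0.786
grip_force: 45.7
```

Scaled: -0.08 cm is -0.001, -0.06 cm is -0.0008, -0.16 rad is -0.0255.

Emit:
send_rows(
  rows=[
    {"offset": [0,0,-0.0003],"twist": [0,0,-0.0064]},
    {"offset": [0,0,-0.0005],"twist": [0,0,-0.0127]},
    {"offset": [0,0,-0.0008],"twist": [0,0,-0.0191]},
    {"offset": [0,0,-0.001],"twist": [0,0,-0.0255]},
    {"offset": [0,0,-0.001],"twist": [0,0,-0.0255]},
  ],
)

```text
t: 14.5
position: [0.571, 0.1308, 0.1172]
orientation: [0.61, 0.793, 0.001, 0.001]
contact_force: [0.5, -1.2, 5.0]
finger_gap: 0.784
grip_force: 45.7
```

Scaled: -0.08 cm is -0.001, -0.06 cm is -0.0008, -0.16 rad is -0.0255.

Emit:
send_rows(
  rows=[
    {"offset": [0,0,-0.0003],"twist": [0,0,-0.0064]},
    {"offset": [0,0,-0.0005],"twist": [0,0,-0.0127]},
    {"offset": [0,0,-0.0008],"twist": [0,0,-0.0191]},
    {"offset": [0,0,-0.001],"twist": [0,0,-0.0255]},
    {"offset": [0,0,-0.001],"twist": [0,0,-0.0255]},
  ],
)

```text
t: 15.0
position: [0.571, 0.1309, 0.118]
orientation: [0.544, 0.839, 0.001, 0.001]
contact_force: [0.1, -0.6, 5.8]
finger_gap: 0.786
grip_force: 45.7
```

Scaled: -0.04 cm is -0.0005, -0.02 cm is -0.0003, -0.08 rad is -0.0127.

Emit:
send_rows(
  rows=[
    {"offset": [0,0,-0.0003],"twist": [0,0,-0.0064]},
    {"offset": [0,0,-0.0005],"twist": [0,0,-0.0127]},
    {"offset": [0,0,-0.0005],"twist": [0,0,-0.0127]},
  ],
)

```text
t: 15.3
position: [0.571, 0.131, 0.1183]
orientation: [0.51, 0.86, 0.001, 0.001]
contact_force: [-0.1, -0.1, 6.3]
finger_gap: 0.783
grip_force: 45.7
```

Scaled: -0.04 cm is -0.0005, -0.02 cm is -0.0003, -0.08 rad is -0.0127.

Emit:
send_rows(
  rows=[
    {"offset": [0,0,-0.0003],"twist": [0,0,-0.0064]},
    {"offset": [0,0,-0.0005],"twist": [0,0,-0.0127]},
    {"offset": [0,0,-0.0005],"twist": [0,0,-0.0127]},
  ],
)

```text
t: 15.6
position: [0.5709, 0.1311, 0.1186]
orientation: [0.476, 0.88, 0.001, 0.001]
contact_force: [-0.5, -0.6, 5.2]
finger_gap: 0.781
grip_force: 45.7
```

Scaled: -0.01 cm is -0.0001, -0.06 rad is -0.0095.

Emit:
send_rows(
  rows=[
    {"offset": [0,0,0],"twist": [0,0,-0.0048]},
    {"offset": [0,0,-0.0001],"twist": [0,0,-0.0095]},
    {"offset": [0,0,-0.0001],"twist": [0,0,-0.0095]},
  ],
)

```text
t: 15.9
position: [0.5706, 0.1313, 0.1186]
orientation: [0.449, 0.894, 0.001, 0.0]
contact_force: [-0.4, -0.1, 4.9]
finger_gap: 0.781
grip_force: 45.7
```

Scaled: -0.01 cm is -0.0001, -0.06 rad is -0.0095.

Emit:
send_rows(
  rows=[
    {"offset": [0,0,0],"twist": [0,0,-0.0048]},
    {"offset": [0,0,-0.0001],"twist": [0,0,-0.0095]},
    {"offset": [0,0,-0.0001],"twist": [0,0,-0.0095]},
  ],
)

```text
t: 16.2
position: [0.5702, 0.1312, 0.1181]
orientation: [0.422, 0.907, 0.0, -0.0]
contact_force: [-0.6, 0.4, 4.8]
finger_gap: 0.782
grip_force: 45.6
```

Scaled: -0.06 rad is -0.0095.

Emit:
send_rows(
  rows=[
    {"offset": [0,0,0],"twist": [0,0,-0.0048]},
    {"offset": [0,0,0],"twist": [0,0,-0.0095]},
    {"offset": [0,0,0],"twist": [0,0,-0.0095]},
  ],
)

```text
t: 16.5
position: [0.5701, 0.1309, 0.117]
orientation: [0.394, 0.919, -0.0, -0.0]
contact_force: [0.9, 0.2, -0.6]
finger_gap: 0.783
grip_force: 45.2
```

Scaled: -0.06 rad is -0.0095.

Emit:
send_rows(
  rows=[
    {"offset": [0,0,0],"twist": [0,0,-0.0048]},
    {"offset": [0,0,0],"twist": [0,0,-0.0095]},
    {"offset": [0,0,0],"twist": [0,0,-0.0095]},
  ],
)

```text
t: 16.8
position: [0.57, 0.1309, 0.1173]
orientation: [0.366, 0.931, -0.0, -0.0]
contact_force: [-0.5, -0.1, 0.0]
finger_gap: 0.782
grip_force: 45.1
```

The force has vanished, so the lid is past the thread's start. I'll lower it.

Scaled: 0.32 cm is 0.004, 0.24 cm is 0.003.

Emit:
send_rows(
  rows=[
    {"offset": [0,0,0.001],"twist": [0,0,0]},
    {"offset": [0,0,0.002],"twist": [0,0,0]},
    {"offset": [0,0,0.003],"twist": [0,0,0]},
    {"offset": [0,0,0.004],"twist": [0,0,0]},
    {"offset": [0,0,0.004],"twist": [0,0,0]},
  ],
)

```text
t: 17.3
position: [0.5702, 0.1309, 0.1145]
orientation: [0.367, 0.93, -0.0, -0.0]
contact_force: [-0.2, 0.0, -0.8]
finger_gap: 0.781
grip_force: 45.1
```

Scaled: 0.08 cm is 0.001.

Emit:
send_rows(
  rows=[
    {"offset": [0,0,0.001],"twist": [0,0,0]},
    {"offset": [0,0,0.001],"twist": [0,0,0]},
  ],
)

```text
t: 17.5
position: [0.5702, 0.131, 0.1139]
orientation: [0.367, 0.93, -0.0, -0.0]
contact_force: [-0.0, -0.4, -0.7]
finger_gap: 0.781
grip_force: 45.1
```

Emit:
send_rows(
  rows=[
    {"offset": [0,0,0.0006],"twist": [0,0,0]},
    {"offset": [0,0,0.0006],"twist": [0,0,0]},
  ],
)

```text
t: 17.7
position: [0.5703, 0.131, 0.1134]
orientation: [0.367, 0.93, -0.0, -0.0]
contact_force: [0.0, 0.1, -1.7]
finger_gap: 0.78
grip_force: 45.1
```

Emit:
send_rows(
  rows=[
    {"offset": [0,0,0.0006],"twist": [0,0,0]},
    {"offset": [0,0,0.0006],"twist": [0,0,0]},
  ],
)

```text
t: 17.9
position: [0.5703, 0.1309, 0.1129]
orientation: [0.367, 0.93, -0.0, -0.0]
contact_force: [0.3, 0.1, -1.1]
finger_gap: 0.787
grip_force: 45.1
```

Scaled: 0.05 cm is 0.0006.

Emit:
send_rows(
  rows=[
    {"offset": [0,0,0.0006],"twist": [0,0,0]},
    {"offset": [0,0,0.0006],"twist": [0,0,0]},
  ],
)

```text
t: 18.1
position: [0.5703, 0.131, 0.1124]
orientation: [0.367, 0.93, -0.0, -0.0]
contact_force: [-0.0, 0.4, -0.8]
finger_gap: 0.785
grip_force: 45.1
```

Scaled: 0.05 cm is 0.0006.

Emit:
send_rows(
  rows=[
    {"offset": [0,0,0.0006],"twist": [0,0,0]},
    {"offset": [0,0,0.0006],"twist": [0,0,0]},
  ],
)

```text
t: 18.3
position: [0.5703, 0.1309, 0.1123]
orientation: [0.367, 0.93, 0.0, 0.0]
contact_force: [0.2, -0.1, 0.7]
finger_gap: 0.785
grip_force: 45.3
```

Scaled: 0.05 cm is 0.0006.

Emit:
send_rows(
  rows=[
    {"offset": [0,0,0.0006],"twist": [0,0,0]},
    {"offset": [0,0,0.0006],"twist": [0,0,0]},
  ],
)

```text
t: 18.5
position: [0.5704, 0.131, 0.1121]
orientation: [0.367, 0.93, 0.0, 0.0]
contact_force: [-1.7, -1.1, 3.9]
finger_gap: 0.782
grip_force: 45.6
```

Contact again with the lid at about 0.114, so it dropped in. Now I'll screw it down clockwise.

Scaled: 0.1 cm is 0.0013, 0.04 cm is 0.0005, 0.04 rad is 0.0064.

Emit:
send_rows(
  rows=[
    {"offset": [0,0,0.0003],"twist": [0,0,0.0064]},
    {"offset": [0,0,0.0005],"twist": [0,0,0.0127]},
    {"offset": [0,0,0.0008],"twist": [0,0,0.0191]},
    {"offset": [0,0,0.001],"twist": [0,0,0.0255]},
    {"offset": [0,0,0.0013],"twist": [0,0,0.0318]},
    {"offset": [0,0,0.0013],"twist": [0,0,0.0318]},
  ],
)

```text
t: 19.1
position: [0.5707, 0.1312, 0.1111]
orientation: [0.458, 0.889, 0.001, 0.001]
contact_force: [0.7, 0.4, 3.4]
finger_gap: 0.781
grip_force: 45.5
```

```bash
python3 -c "
from h import *
st()"
```

```text
position [0.5707 0.1312 0.1111] [0. 0. 0.]
contact_force [0.7031 0.3767 3.4357] [0. 0. 0.]
wrist_torque [ 0.1927 -0.0885 -0.0566] [0. 0. 0.]
t 19.1 q6 -0.452 gap 0.7811292353454586
```

Descending along the thread as expected, so I'll continue.

Scaled: 0.145 cm is 0.0018, 0.125 cm is 0.0016, 0.28 rad is 0.0446.

Emit:
send_rows(
  rows=[
    {"offset": [0,0,0.0003],"twist": [0,0,0.0064]},
    {"offset": [0,0,0.0005],"twist": [0,0,0.0127]},
    {"offset": [0,0,0.0008],"twist": [0,0,0.0191]},
    {"offset": [0,0,0.001],"twist": [0,0,0.0255]},
    {"offset": [0,0,0.0013],"twist": [0,0,0.0318]},
    {"offset": [0,0,0.0016],"twist": [0,0,0.0382]},
    {"offset": [0,0,0.0018],"twist": [0,0,0.0446]},
  ],
)

```text
t: 19.8
position: [0.5707, 0.1313, 0.1097]
orientation: [0.577, 0.817, 0.001, 0.0]
contact_force: [0.3, 0.6, 3.6]
finger_gap: 0.78
grip_force: 45.5
```

Scaled: 0.145 cm is 0.0018, 0.125 cm is 0.0016, 0.28 rad is 0.0446.

Emit:
send_rows(
  rows=[
    {"offset": [0,0,0.0003],"twist": [0,0,0.0064]},
    {"offset": [0,0,0.0005],"twist": [0,0,0.0127]},
    {"offset": [0,0,0.0008],"twist": [0,0,0.0191]},
    {"offset": [0,0,0.001],"twist": [0,0,0.0255]},
    {"offset": [0,0,0.0013],"twist": [0,0,0.0318]},
    {"offset": [0,0,0.0016],"twist": [0,0,0.0382]},
    {"offset": [0,0,0.0018],"twist": [0,0,0.0446]},
  ],
)

```text
t: 20.5
position: [0.5707, 0.1312, 0.1081]
orientation: [0.686, 0.728, 0.001, 0.0]
contact_force: [-0.2, 0.2, 2.7]
finger_gap: 0.782
grip_force: 45.5
```

```bash
python3 -c "
from h import *
st()"
```

```text
position [0.5707 0.1312 0.1081] [0. 0. 0.]
contact_force [-0.2378  0.2401  2.7188] [0. 0. 0.]
wrist_torque [ 0.1759 -0.1116  0.0024] [0. 0. 0.]
t 20.5 q6 0.108 gap 0.7815066720634654
```

Scaled: 0.1 cm is 0.0013, 0.08 cm is 0.001, 0.12 rad is 0.0191.

Emit:
send_rows(
  rows=[
    {"offset": [0,0,0.0003],"twist": [0,0,0.0064]},
    {"offset": [0,0,0.0005],"twist": [0,0,0.0127]},
    {"offset": [0,0,0.0008],"twist": [0,0,0.0191]},
    {"offset": [0,0,0.001],"twist": [0,0,0.0255]},
    {"offset": [0,0,0.0013],"twist": [0,0,0.0318]},
    {"offset": [0,0,0.0013],"twist": [0,0,0.0318]},
  ],
)

```text
t: 21.1
position: [0.5701, 0.1309, 0.1061]
orientation: [0.755, 0.656, -0.0, -0.0]
contact_force: [0.6, -0.4, 0.4]
finger_gap: 0.785
grip_force: 45.2
```

```bash
python3 -c "
from h import *
st()"
```

```text
position [0.5701 0.1309 0.1061] [0. 0. 0.]
contact_force [ 0.6306 -0.3653  0.3692] [0. 0. 0.]
wrist_torque [ 0.0299 -0.0632 -0.0581] [0. 0. 0.]
t 21.1 q6 0.307 gap 0.7848232697335692
```

Scaled: 0.05 cm is 0.0006, 0.04 cm is 0.0005, 0.12 rad is 0.0191.

Emit:
send_rows(
  rows=[
    {"offset": [0,0,0.0003],"twist": [0,0,0.0064]},
    {"offset": [0,0,0.0005],"twist": [0,0,0.0127]},
    {"offset": [0,0,0.0006],"twist": [0,0,0.0191]},
    {"offset": [0,0,0.0006],"twist": [0,0,0.0191]},
  ],
)

```text
t: 21.5
position: [0.5703, 0.131, 0.1061]
orientation: [0.792, 0.61, 0.0, 0.0]
contact_force: [0.6, 0.9, 0.4]
finger_gap: 0.783
grip_force: 45.3
```

```bash
python3 -c "
from h import *
st()"
```

```text
position [0.5703 0.131  0.1061] [0. 0. 0.]
contact_force [0.5773 0.8986 0.3874] [0. 0. 0.]
wrist_torque [ 0.0164 -0.047  -0.0303] [0. 0. 0.]
t 21.5 q6 0.426 gap 0.7827947185259218
```

Scaled: 0.02 cm is 0.0003, 0.01 cm is 0.0001, 0.12 rad is 0.0191.

Emit:
send_rows(
  rows=[
    {"offset": [0,0,0.0001],"twist": [0,0,0.0064]},
    {"offset": [0,0,0.0003],"twist": [0,0,0.0127]},
    {"offset": [0,0,0.0003],"twist": [0,0,0.0191]},
    {"offset": [0,0,0.0003],"twist": [0,0,0.0191]},
  ],
)

```text
t: 21.9
position: [0.5704, 0.131, 0.106]
orientation: [0.827, 0.562, 0.0, 0.0]
contact_force: [-0.3, -0.2, 2.0]
finger_gap: 0.782
grip_force: 45.3
```

```bash
python3 -c "
from h import *
st()"
```

```text
position [0.5704 0.131  0.106 ] [0. 0. 0.]
contact_force [-0.2529 -0.1783  2.0101] [0. 0. 0.]
wrist_torque [ 0.0903 -0.0517 -0.0296] [0. 0. 0.]
t 21.9 q6 0.546 gap 0.7821131168849522
```

Scaled: 0.12 rad is 0.0191.

Emit:
send_rows(
  rows=[
    {"offset": [0,0,0],"twist": [0,0,0.0064]},
    {"offset": [0,0,0],"twist": [0,0,0.0127]},
    {"offset": [0,0,0],"twist": [0,0,0.0191]},
    {"offset": [0,0,0],"twist": [0,0,0.0191]},
  ],
)

```text
t: 22.3
position: [0.5704, 0.131, 0.106]
orientation: [0.86, 0.511, 0.0, 0.0]
contact_force: [0.5, 0.2, 2.1]
finger_gap: 0.781
grip_force: 45.4
```

```bash
python3 -c "
from h import *
st()"
```

```text
position [0.5704 0.131  0.106 ] [0. 0. 0.]
contact_force [0.4697 0.1622 2.1257] [0. 0. 0.]
wrist_torque [ 0.0191 -0.0453 -0.0077] [0. 0. 0.]
t 22.3 q6 0.666 gap 0.7813316302874925
```

Scaled: 0.12 rad is 0.0191.

Emit:
send_rows(
  rows=[
    {"offset": [0,0,0],"twist": [0,0,0.0064]},
    {"offset": [0,0,0],"twist": [0,0,0.0127]},
    {"offset": [0,0,0],"twist": [0,0,0.0191]},
    {"offset": [0,0,0],"twist": [0,0,0.0191]},
  ],
)

```text
t: 22.7
position: [0.5704, 0.1309, 0.106]
orientation: [0.889, 0.459, 0.0, 0.0]
contact_force: [-0.3, -0.1, 1.6]
finger_gap: 0.786
grip_force: 45.4
```

```bash
python3 -c "
from h import *
st()"
```

```text
position [0.5704 0.1309 0.106 ] [0. 0. 0.]
contact_force [-0.2874 -0.0702  1.6346] [0. 0. 0.]
wrist_torque [ 0.0524 -0.0311  0.0074] [0. 0. 0.]
t 22.7 q6 0.786 gap 0.785651599565704
```

Scaled: 0.12 rad is 0.0191.

Emit:
send_rows(
  rows=[
    {"offset": [0,0,0],"twist": [0,0,0.0064]},
    {"offset": [0,0,0],"twist": [0,0,0.0127]},
    {"offset": [0,0,0],"twist": [0,0,0.0191]},
    {"offset": [0,0,0],"twist": [0,0,0.0191]},
  ],
)

```text
t: 23.1
position: [0.5704, 0.1306, 0.106]
orientation: [0.915, 0.404, 0.0, 0.0]
contact_force: [-0.4, -1.3, 3.2]
finger_gap: 0.784
grip_force: 45.4
```

```bash
python3 -c "
from h import *
st()"
```

```text
position [0.5704 0.1306 0.106 ] [0. 0. 0.]
contact_force [-0.3725 -1.3427  3.1729] [0. 0. 0.]
wrist_torque [-0.2567 -0.1977 -0.1823] [0. 0. 0.]
t 23.1 q6 0.905 gap 0.7839942897753542
```

Scaled: 0.06 rad is 0.0095.

Emit:
send_rows(
  rows=[
    {"offset": [0,0,0],"twist": [0,0,0.0048]},
    {"offset": [0,0,0],"twist": [0,0,0.0095]},
    {"offset": [0,0,0],"twist": [0,0,0.0095]},
  ],
)

```text
t: 23.4
position: [0.5704, 0.1308, 0.106]
orientation: [0.926, 0.376, 0.0, 0.0]
contact_force: [0.7, -1.0, 3.6]
finger_gap: 0.783
grip_force: 45.4
```

```bash
python3 -c "
from h import *
st()"
```

```text
position [0.5704 0.1308 0.106 ] [0. 0. 0.]
contact_force [ 0.6805 -0.9851  3.6125] [0. 0. 0.]
wrist_torque [-0.2646 -0.1406  0.248 ] [0. 0. 0.]
t 23.4 q6 0.967 gap 0.782524718031548
```

Scaled: 0.03 rad is 0.0048.

Emit:
send_rows(
  rows=[
    {"offset": [0,0,0],"twist": [0,0,0.0048]},
    {"offset": [0,0,0],"twist": [0,0,0.0048]},
    {"offset": [0,0,0],"twist": [0,0,0.0048]},
  ],
)

```text
t: 23.7
position: [0.5704, 0.1308, 0.106]
orientation: [0.932, 0.362, 0.0, 0.0]
contact_force: [-0.3, -0.2, 2.6]
finger_gap: 0.787
grip_force: 45.4
```

```bash
python3 -c "
from h import *
st()"
```

```text
position [0.5704 0.1308 0.106 ] [0. 0. 0.]
contact_force [-0.2745 -0.1691  2.5914] [0. 0. 0.]
wrist_torque [-0.3513 -0.1808  0.2053] [0. 0. 0.]
t 23.7 q6 0.996 gap 0.7874729157044706
```

Scaled: 0.05 rad is 0.008.

Emit:
send_rows(
  rows=[
    {"offset": [0,0,0],"twist": [0,0,0.0048]},
    {"offset": [0,0,0],"twist": [0,0,0.008]},
    {"offset": [0,0,0],"twist": [0,0,0.008]},
  ],
)

```text
t: 24.0
position: [0.5703, 0.131, 0.106]
orientation: [0.941, 0.339, 0.0, 0.0]
contact_force: [-0.9, -0.8, 2.5]
finger_gap: 0.783
grip_force: 45.4
```

```bash
python3 -c "
from h import *
st()"
```

```text
position [0.5703 0.131  0.106 ] [0. 0. 0.]
contact_force [-0.8915 -0.7901  2.5229] [0. 0. 0.]
wrist_torque [-0.282  -0.1909  0.3276] [0. 0. 0.]
t 24.0 q6 1.047 gap 0.7826172176253278
```

Emit:
send_rows(
  rows=[
    {"offset": [0,0,0],"twist": [0,0,0]},
    {"offset": [0,0,0],"twist": [0,0,0]},
    {"offset": [0,0,0],"twist": [0,0,0]},
    {"offset": [0,0,0],"twist": [0,0,0]},
    {"offset": [0,0,0],"twist": [0,0,0]},
    {"offset": [0,0,0],"twist": [0,0,0]},
  ],
  jaw=8.5,
)

```text
t: 24.6
position: [0.5703, 0.131, 0.1058]
orientation: [0.941, 0.339, -0.0, -0.0]
contact_force: [-0.9, -0.3, -0.1]
finger_gap: 0.996
grip_force: 0.0
```

Scaled: -12 cm is -0.15, -9 cm is -0.1125.

Emit:
send_rows(
  rows=[
    {"offset": [0,0,-0.0125],"twist": [0,0,0]},
    {"offset": [0,0,-0.0375],"twist": [0,0,0]},
    {"offset": [0,0,-0.075],"twist": [0,0,0]},
    {"offset": [0,0,-0.1125],"twist": [0,0,0]},
    {"offset": [0,0,-0.15],"twist": [0,0,0]},
    {"offset": [0,0,-0.15],"twist": [0,0,0]},
    {"offset": [0,0,-0.15],"twist": [0,0,0]},
  ],
)

```text
t: 25.3
position: [0.5707, 0.131, 0.2274]
orientation: [0.941, 0.339, 0.001, 0.0]
contact_force: [0.6, -0.3, -0.8]
finger_gap: 0.995
grip_force: 0.0
```

```bash
python3 - <<'E'
from h import *
st()
p,d,T,P=wristcloud(); cv2.imwrite("pics/w9.png",p)
L=near(P,.571,.1305,.03,.118,.16); A=np.c_[L[:,0]-.571,L[:,1]-.1305,np.ones(len(L))]
print("lid top",len(L),np.median(L,0).round(4),np.linalg.lstsq(A,L[:,2],rcond=None)[0].round(4),hull(near(P,.571,.1305,.045,.128,.145)).round(4))
B=near(P,.571,.1305,.075,.04,.072); print("body",circ(B[:,:2]).round(4))
for c in("top","scene"):
    p,d=read_camera(c); Q=cloud(c,d,d>0)
    L=near(Q,.571,.1305,.028,.118,.15); print(c,len(L),len(L) and np.median(L,0).round(4)); L=near(Q,.571,.1305,.075,.04,.072); print(len(L),len(L)>9 and circ(L[:,:2]).round(4))
E
```

```text
position [0.5707 0.131  0.2274] [0. 0. 0.]
contact_force [ 0.6227 -0.2855 -0.8412] [0. 0. 0.]
wrist_torque [-0.0116  0.0521  0.0042] [0. 0. 0.]
t 25.3 q6 1.048 gap 0.9947244491919496
lid top 3818 [0.5717 0.1311 0.1336] [ 0.0009 -0.0002  0.1337] [0.5711 0.1314 0.0341]
body [0.5708 0.1308 0.0635]
top 338 [0.5705 0.1206 0.1332]
86 [0.571  0.1304 0.0633]
scene 596 [0.5707 0.1304 0.1334]
724 [0.5704 0.1302 0.0635]
```

View pics/w9.png

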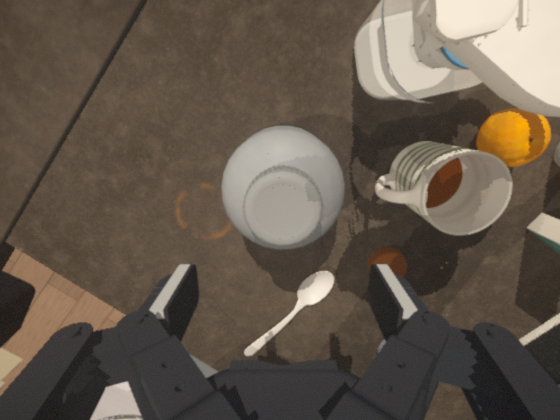

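The lid sits level and centred on the flask at pixel (283,205). Its top is at 0.1335 m, so the underside is about 0.1077 m, which is home, and the flask hasn't moved. I'll hand it in.

```bash
python3 -c "
from rig import *
print(finish_job())"
```

```text
the job is handed in; nothing more can be done
None
```

The grey lid is screwed home on the flask and released, and the job is handed in: its underside measured about 108 mm up, level and centred, the final twist was about 0.33 N m, and the flask did not move.

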